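# Spacer stack on the sprung arbor

## Task

Build the microscope's spacer stack on the assembly fixture: thread the three metal spacer rings flat onto the sprung arbor, the thickest first, then the middle one, then the thinnest on top. Then the stack must be pressed down, with its stiff seat collar, fully home to the stop, and let go. The arbor stands 5 mm off the fixture's centre in a direction you do not know, so feel for it; be gentle, never bear on the fixture with more than 25 newtons, and leave the other things on the bench alone.

Things in the scene. Friction and masses are not known exactly. Their poses are not given: they have to be found in the camera images.
- fixture: Assembly fixture, fixed to the bench: dark square steel base 100 x 100 x 16 mm. Origin: centre of its underside, on the bench; z up. On it is a round eccentric bush (two plates, 72 and 54 mm diameter, top 22 mm above the bench), locked at an unknown angle: the upright arbor and the seat around it stand 5 mm off the base's centre, in a direction that is not measured, any way round, and constant in a run.
- arbor_nominal (a point): A point on the base's centre line, 88 mm above the bench, level with the arbor's top; the arbor's true axis is 5 mm away from it, direction unknown. Arbor: upright steel pin, diameter 19.5 mm, flat top with 1 mm chamfer; bores clear it by 1.25 mm all round. It is sprung: pressed on top it sinks up to 6 mm (3 N at first, 6 N at its hard end) and pops up into a bore that comes over it.
- seat (a joint): Round steel seat collar, diameter 40 mm, around the arbor; the stack rests on it. Value: m pushed down, 0 (upper face 40 mm above the bench) to 0.010 (home, face at 30 mm, hard stop). Starts 0 to 2 mm down. Stiff: stays where left, carries the rings, takes about 5 N and a little drag to push. At home the undersides of the thick, middle and thin spacers are 30, 48 and 61 mm above the bench.
- spacer_thick: Plain spacer ring of dark anodised metal, round, outside diameter 44 mm (43 mm across its slight flats), bore 22 mm, 18 mm thick, about 55 g. Origin: centre of its underside; z is its axis, up. Lies flat on the bench. The three spacers differ only in thickness (18, 13 and 8 mm).
- spacer_middle: Plain spacer ring of dark anodised metal, round, outside diameter 44 mm (43 mm across its slight flats), bore 22 mm, 13 mm thick, about 40 g. Origin: centre of its underside; z is its axis, up. Lies flat on the bench. The three spacers differ only in thickness (18, 13 and 8 mm).
- spacer_thin: Plain spacer ring of dark anodised metal, round, outside diameter 44 mm (43 mm across its slight flats), bore 22 mm, 8 mm thick, about 25 g. Origin: centre of its underside; z is its axis, up. Lies flat on the bench. The three spacers differ only in thickness (18, 13 and 8 mm).
- objective: Bystander, not needed, to be left where it is: steel objective lens standing upright, 24 mm diameter, 40 mm high, origin at the centre of its underside.
- eyepiece: Bystander, not needed, to be left where it is: black eyepiece standing upright, 34 mm diameter, 48 mm high, origin at the centre of its underside.
- dish: Bystander, not needed, to be left where it is: shallow glass dish, 90 mm diameter, 15 mm high, origin at the centre of its underside.
- driver: Bystander, not needed, to be left where it is: screwdriver lying on the bench, 170 mm long, about 30 mm thick, handle towards its -x; origin under its middle.
- slide_box: Bystander, not needed, to be left where it is: blue box for slides, 85 x 100 x 32 mm, origin at the centre of its underside.
- oil: Bystander, not needed, to be left where it is: small amber bottle, 28 mm diameter, 60 mm high, origin at the centre of its underside.
- lens_cap: Bystander, not needed, to be left where it is: solid black disc (lens cap, no hole), 42 mm diameter, 9 mm high, origin at the centre of its underside.
Mind the look-alikes: they are no part of the job. Leave any green look-alike of the spacer_middle alone.

How it is judged:
By the outcome, as a careful person would: the job done as asked, in the order asked, and still so for the second after the job is handed in, with the robot touching nothing.
It also fails if it takes over 72 s, if anything falls off the work surface, if the arm or the gripper's body presses on something with over 40 N, if the wrist force passes 120 N, or if a joint passes its speed limit or range.

## Robot

A 7-joint arm with a two-finger parallel gripper is mounted at the origin on the work surface. World frame = base frame: x ahead of the robot, y to its left, z up, the work surface at z = 0. Lengths are in m, angles in rad, forces in N, time in s.
With the tool pointing down it reaches from about 0.35 to 0.9 m from the base axis. Payload 19.9 kg.
Tool frame: the origin (TCP) lies midway between the tips of the shut fingers; the grasp point (between the pads) lies 19 mm behind it; x points along the fingers, z is the direction in which the jaws open and shut, and the axes are right-handed (so a half turn about x gives the same grasp; the last joint's range is limited). The gripper opens to 94 mm and grips with 3 to 60 N. Pads are 16 mm wide; open, the fingers measure 119 mm over their backs; the gripper's body (75 mm by 177 mm) begins 78 mm behind the grasp point.
Start: joints at [1.222, 0.417, -0.01, 1.614, 0.005, 1.111, -0.053], TCP at [0.189, -0.596, 0.205] pointing down, gripper open.
Joint ranges: [-2.81, 2.81], [-0.39, 2.02], [-1.27, 1.25], [0.06, 2.57], [-1.19, 4.33], [0.19, 2], [-2.82, 2.82]. Speed limits (rad/s): [1.89, 1.89, 2.39, 2.39, 3.01, 3.01, 3.01].

## Interface

Orientations are given as a unit quaternion [x, y, z, w].
In Python, from station import status, eyes, job gives the robot as it stands.
- The arm moves only by the tool jog_arm, never from a script. Its argument "deltas" is text: rows parted by semicolons, each of 4 numbers parted by spaces: the shift along the world's x, y, z in mm, then the turn about the world's z in rad. In form: tx ty tz yaw; .... A call has exactly 10 rows; each row is the pose to reach, as a shift and turn from the pose measured when the call began; what a row does not reach only later rows make up. A row lasts 1/12 s, in which the tool goes at most 41.7 mm and 7.16 degrees, less where a joint would pass 70% of its speed; a pose out of reach is approached as far as the arm can. A call with a gripper value outside its range is refused whole. "jaw" is the finger opening in mm, from 0 to 94, set as the call begins (left out, the last holds). The fingers move at their own pace and stop on an object; "squeeze" is the grip in N (left out, the last holds). Time passes only in rows, so rows that repeat a pose let the fingers close, or fill a call up. It gives the time, the measured TCP pose, the force and the opening at its end, in the units of the state.
- status.get_obs(): the state, without advancing time (a new reading comes with each control period).
- eyes.snapshot(name): name is "scene" or "top"; returns the picture (480x640x3 uint8, blue, green, red); there is no depth.
- eyes.camera_params(name): a dict with "K" (3x3 intrinsics, pixels), "rvec" (rotation vector, rad) and "tvec" (3), from world to camera coordinates, as OpenCV has them. Camera axes: x right, y down, z forward; pixel columns grow to the right and rows downward; lengths in m; the calibration is good to about 2 mm. A picture is of the moment at which its call begins. camera_params takes no time and is no camera call.
- job.finish_job(): hands the job in, once; it reports no verdict.
The state is a dict: "time": time; "q": joint angles; "qd": joint speeds; "effort": joint torques, N m; "tcp_pos": TCP position; "orientation": TCP orientation; "ft_force": force on the tool from outside, world axes, zero at the start; "moment": the same for the moment, N m; "width": finger opening in m.
Only numpy, scipy, OpenCV 4.12 (cv2) and the standard library are available. Lean on these libraries where they do the work, as an engineer would, in place of code of your own. Each camera call takes 0.05 s, during which the arm holds its last target. There are 200 camera calls.

## Working session

There is one attempt and no reset: what is moved stays moved. The work goes in short steps, Python scripts to look and compute and a tool call to move; the robot and the scene stay as the last step left them, time stands still between calls to the robot, and variables do not carry over. Pictures are saved under pics/ and viewed, about 8 in all and at most 12, crops included, and the job is handed in when it is done.

Besides the shell and the picture viewer there is one more tool, called after ">>>" by a JSON object that holds its "api" and its "payload". jog_arm: Moves the arm, as the interface text tells. Its arguments: {"type":"object","properties":{"deltas":{"type":"string"},"jaw":{"type":"number"},"squeeze":{"type":"number"}},"required":["deltas"]}

```bash
mkdir -p pics; cat > h.py <<'E'
import numpy as np, cv2
from station import status, eyes, job
def cam(n):
    p=eyes.camera_params(n); R=cv2.Rodrigues(np.array(p["rvec"],float))[0]
    return np.array(p["K"],float),R,np.array(p["tvec"],float).ravel()
def back(n,u,v,z):
    K,R,t=cam(n); d=R.T@np.linalg.inv(K)@np.array([u,v,1.]); c=-R.T@t
    return c+d*(z-c[2])/d[2]
def proj(n,P):
    K,R,t=cam(n); q=K@(R@np.array(P,float)+t); return q[:2]/q[2]
E
python3 - <<'E'
from h import *
for n in("top","scene"):
    im=eyes.snapshot(n); cv2.imwrite(f"pics/{n}0.png",im)
    K,R,t=cam(n); print(n,K[0,0],-R.T@t)
o=status.get_obs(); print(o["time"],o["tcp_pos"],o["orientation"],o["ft_force"],o["width"])
E
```

```text
top 518.9482143568441 [ 0.45645513 -0.01670038  1.08783406]
scene 449.9669763595631 [1.06071217 0.07908914 0.66114884]
0.1 [ 0.18925065 -0.59530802  0.20489021] [ 0.41763296  0.57107759 -0.41723304  0.57041185] [-0.04346589 -0.21034789 -0.01335229] 0.09420159593424215
```

View pics/top0.png

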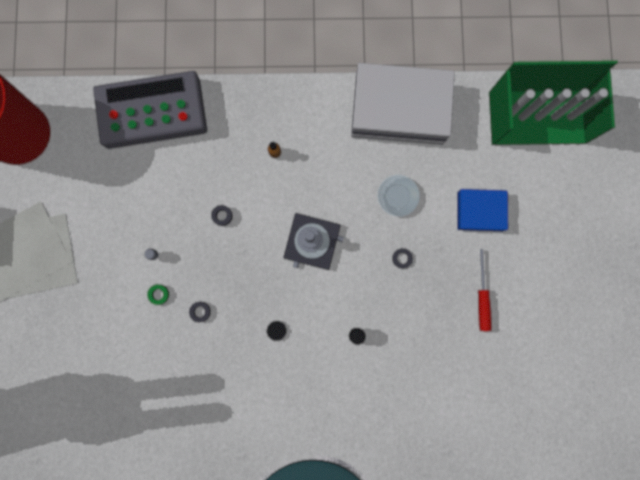

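View pics/scene0.png

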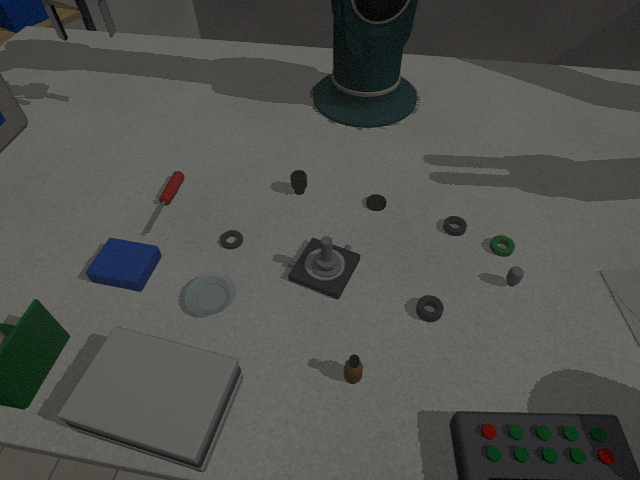

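The top view shows three dark rings at (222,215), (402,258) and (200,312). The green look-alike is at (158,295) and the solid cap at (277,331), and I leave both alone. The fixture is at (312,241). In the scene view the same rings are at (430,308), (231,239) and (455,226). Next I fit the thicknesses and view an enlarged crop.

```bash
cat > fit.py <<'E'
from h import *
from scipy.optimize import minimize
a=np.linspace(0,2*np.pi,60,endpoint=False)
S=8
def patch(im,c,r=24):
    u,v=int(c[0])-r,int(c[1])-r
    return im[v:v+2*r,u:u+2*r].astype(np.float32),(u,v)
def mask(n,x,y,h,off,r=24):
    pts=lambda R,z:np.array([(proj(n,(x+R*np.cos(t),y+R*np.sin(t),z))-off+.5)*S for t in a])
    m=np.zeros((2*r*S,2*r*S),np.uint8)
    cv2.fillConvexPoly(m,cv2.convexHull(np.vstack([pts(.022,0),pts(.022,h)]).astype(np.float32)).astype(int),255)
    h1=np.zeros_like(m);h2=np.zeros_like(m)
    cv2.fillConvexPoly(h1,pts(.011,h).astype(int),255);cv2.fillConvexPoly(h2,pts(.011,0).astype(int),255)
    m[(h1>0)&(h2>0)]=0
    return cv2.resize(m,(2*r,2*r),interpolation=cv2.INTER_AREA)/255.
def ncc(a,b): a=a-a.mean();b=b-b.mean(); return (a*b).sum()/np.sqrt((a*a).sum()*(b*b).sum())
if __name__=="__main__":
    ims={n:cv2.imread(f"pics/{n}0.png") for n in("top","scene")}
    rings=[((222,215),(430,308)),((402,258),(231,239)),((200,312),(455,226))]
    rows=[]
    for ct,cs in rings:
        P=[patch(ims["top"],ct),patch(ims["scene"],cs)]
        D=[255-cv2.cvtColor(p.astype(np.uint8),cv2.COLOR_BGR2GRAY).astype(float) for p,_ in P]
        x0=back("top",*ct,.006)[:2]
        for h in(.008,.013,.018):
            # separate xy shift per camera absorbs calibration error
            out=[]
            for n,d,(p,off),g in zip(("top","scene"),D,P,(x0,x0)):
                f=lambda q:-ncc(cv2.GaussianBlur(mask(n,q[0]/1e3,q[1]/1e3,h,np.array(off)),(0,0),1),d)
                r=minimize(f,g*1e3,method="Nelder-Mead",options=dict(initial_simplex=[g*1e3,g*1e3+[5,0],g*1e3+[0,5]],xatol=.1,fatol=1e-4)); out+=[*np.round(r.x,1),round(-r.fun,4)]
            print(ct,h,out)
        rows.append(np.hstack([cv2.resize(p.astype(np.uint8),(260,260),interpolation=cv2.INTER_CUBIC) for p,_ in P]))
    u,v=326,258; F=cv2.resize(ims["scene"][v-40:v+40,u-40:u+40],(390,390),interpolation=cv2.INTER_CUBIC)
    u,v=312,241; G=cv2.resize(ims["top"][v-40:v+40,u-40:u+40],(390,390),interpolation=cv2.INTER_CUBIC)
    c=np.hstack([np.vstack(rows),np.vstack([F,G])]); print(c.shape)
    cv2.imwrite("pics/crop1.png",cv2.resize(c,None,fx=.76,fy=.76))
    print(back("top",312,241,.016),back("scene",326,268,.016), back("top",311,235,.088))
    for nm,p in(("cap",(277,331)),("eyep",(357,336)),("dish",(400,197)),("green",(158,295)),("obj",(151,254)),("oil",(274,150))): print(nm,back("top",*p,.02).round(3))
E
python3 fit.py
```

```text
Traceback (most recent call last):
  File "fit.py", line 30, in <module>
    r=minimize(f,g*1e3,method="Nelder-Mead",options=dict(initial_simplex=[g*1e3,g*1e3+[5,0],g*1e3+[0,5]],xatol=.1,fatol=1e-4)); out+=[*np.round(r.x,1),round(-r.fun,4)]
  File "fit.py", line 29, in <lambda>
    f=lambda q:-ncc(cv2.GaussianBlur(mask(n,q[0]/1e3,q[1]/1e3,h,np.array(off)),(0,0),1),d)
                                     ~~~~^^^^^^^^^^^^^^^^^^^^^^^^^^^^^^^^^^^^^
  File "fit.py", line 11, in mask
    cv2.fillConvexPoly(m,cv2.convexHull(np.vstack([pts(.022,0),pts(.022,h)]).astype(np.float32)).astype(int),255)
                                                               ~~~^^^^^^^^
  File "fit.py", line 9, in <lambda>
    pts=lambda R,z:np.array([(proj(n,(x+R*np.cos(t),y+R*np.sin(t),z))-off+.5)*S for t in a])
                              ~~~~^^^^^^^^^^^^^^^^^^^^^^^^^^^^^^^^^^^
  File "h.py", line 10, in proj
    K,R,t=cam(n); q=K@(R@np.array(P,float)+t); return q[:2]/q[2]
          ~~~^^^
  File "h.py", line 4, in cam
    p=eyes.camera_params(n); R=cv2.Rodrigues(np.array(p["rvec"],float))[0]
ValueError: time passes only in moves, steps and waits
```

Cache the camera params.

```bash
sed -i 's/^def cam/from functools import lru_cache\n@lru_cache\ndef cam/' h.py; sed -i 's/astype(int)/astype(np.int32)/g' fit.py; time python3 fit.py
```

```text
(222, 215) 0.008 [np.float64(633.0), np.float64(182.1), np.float64(0.9388), np.float64(632.6), np.float64(181.5), np.float64(0.9034)]
(222, 215) 0.013 [np.float64(632.6), np.float64(181.7), np.float64(0.9445), np.float64(634.0), np.float64(181.2), np.float64(0.938)]
(222, 215) 0.018 [np.float64(632.2), np.float64(181.1), np.float64(0.9474), np.float64(635.7), np.float64(180.6), np.float64(0.9397)]
(402, 258) 0.008 [np.float64(536.2), np.float64(-196.2), np.float64(0.9856), np.float64(540.1), np.float64(-196.0), np.float64(0.9588)]
(402, 258) 0.013 [np.float64(536.0), np.float64(-195.8), np.float64(0.985), np.float64(542.3), np.float64(-195.4), np.float64(0.9145)]
(402, 258) 0.018 [np.float64(535.8), np.float64(-195.3), np.float64(0.9821), np.float64(544.3), np.float64(-194.3), np.float64(0.8508)]
(200, 312) 0.008 [np.float64(432.6), np.float64(226.4), np.float64(0.9565), np.float64(434.2), np.float64(226.2), np.float64(0.9447)]
(200, 312) 0.013 [np.float64(432.8), np.float64(225.7), np.float64(0.9599), np.float64(436.6), np.float64(225.5), np.float64(0.9492)]
(200, 312) 0.018 [np.float64(432.7), np.float64(224.9), np.float64(0.9614), np.float64(438.8), np.float64(224.7), np.float64(0.9134)]
(780, 910, 3)
[ 0.57420613 -0.00691424  0.016     ] [ 0.58636012 -0.0022935   0.016     ] [ 0.57803847 -0.00580508  0.088     ]
cap [0.391 0.067 0.02 ]
eyep [ 0.378 -0.095  0.02 ]
dish [ 0.663 -0.192  0.02 ]
green [0.468 0.309 0.02 ]
obj [0.552 0.325 0.02 ]
oil [0.768 0.07  0.02 ]
real	0m1.607s
user	0m2.217s
sys	0m0.072s
```

View pics/crop1.png

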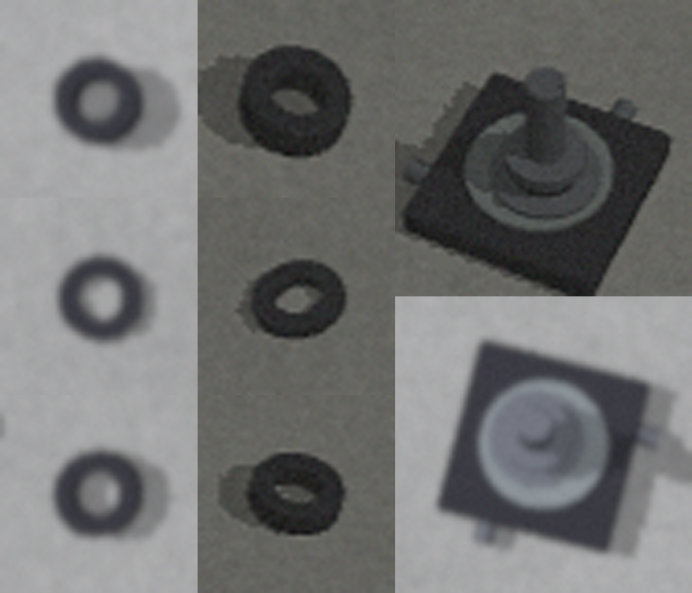

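Thicknesses: the ring at top (222,215) is thick, (200,312) is middle and (402,258) is thin. The fit scores, the silhouettes and the shadow lengths all agree. The green one and the holeless cap are excluded. One numeric fit of the base and arbor follows, then I move.

```bash
cat > arb.py <<'E'
from h import *
from scipy.optimize import minimize
from scipy.spatial.transform import Rotation as Ro
# dark base outline fit, then arbor top by pixel
for n,c,aT in(("top",(312.75,241.5),(310.6,237.2)),("scene",(326,262),(326.8,239.0))):
    im=cv2.cvtColor(cv2.imread(f"pics/{n}0.png"),cv2.COLOR_BGR2GRAY)
    r=40;u0,v0=int(c[0])-r,int(c[1])-r;d=255.-im[v0:v0+2*r,u0:u0+2*r]
    S=8
    def P(q,pts):
        x,y,t=q[0]/1e3,q[1]/1e3,q[2]/20; R=np.array([[np.cos(t),-np.sin(t)],[np.sin(t),np.cos(t)]])
        return np.array([(proj(n,(*(R@p[:2]+[x,y]),p[2]))-[u0,v0]+.5)*S for p in pts]).astype(np.float32)
    sq=[np.array([i*.05,j*.05,z]) for i in(-1,1) for j in(-1,1) for z in(0,.016)]
    ci=[np.array([.036*np.cos(t),.036*np.sin(t),.017]) for t in np.linspace(0,6.28,50)]
    wgt=np.ones_like(d)
    def masks(q):
        m=np.zeros((2*r*S,2*r*S),np.uint8);k=m.copy()
        cv2.fillConvexPoly(m,cv2.convexHull(P(q,sq)).astype(np.int32),255)
        cv2.fillConvexPoly(k,cv2.convexHull(P(q,ci)).astype(np.int32),255)
        m[k>0]=0
        return cv2.GaussianBlur(cv2.resize(m,(2*r,2*r),interpolation=cv2.INTER_AREA)/255.,(0,0),.8)
    def f(q):
        a=masks(q);a=a-a.mean();b=d-d.mean();return -(a*b).sum()/np.sqrt((a*a).sum()*(b*b).sum())
    g=np.array([*back(n,*c,.016)[:2]*1e3,-.25*20])
    R=min((minimize(f,g+[0,0,k],method="Nelder-Mead",options=dict(initial_simplex=[g+[0,0,k],g+[6,0,k],g+[0,6,k],g+[0,0,k+3]])) for k in(0,5,10)),key=lambda r:r.fun)
    A=back(n,*aT,.088)*1e3
    print(n,R.x,R.fun,"arbor",A[:2],"off",A[:2]-R.x[:2])
o=status.get_obs();M=Ro.from_quat(o["orientation"]).as_matrix();print(M.round(3),o["tcp_pos"],np.degrees(np.arctan2(M[1,2],M[0,2])))
E
python3 arb.py
```

```text
top [574.66854387  -6.71430932  -5.42994016] -0.8660751788875082 arbor [573.75325739  -4.96671796] off [-0.91528647  1.74759136]
scene [577.90056685  -7.11346243  -5.57103064] -0.8282048562319481 arbor [579.51133978  -1.9285325 ] off [1.61077293 5.18492994]
[[-0.     0.953  0.303]
 [ 0.001  0.303 -0.953]
 [-1.    -0.    -0.001]] [ 0.18925065 -0.59530802  0.20489021] -72.36221078206665
```

>>> {"api": "jog_arm", "payload": {"deltas": "445 776 -30 0.5;445 776 -30 0.5;445 776 -30 0.5;445 776 -30 0.5;445 776 -30 0.5;445 776 -30 0.5;445 776 -30 0.5;445 776 -30 0.5;445 776 -30 0.5;445 776 -30 0.5", "jaw": 94}}

```text
time: 0.93
tcp_pos: [0.3968, -0.2324, 0.1912]
orientation: [0.263, 0.657, -0.263, 0.656]
ft_force: [1.4, -0.4, 0.1]
width: 0.094
```

>>> {"api": "jog_arm", "payload": {"deltas": "237 413 -40 0;237 413 -40 0;237 413 -40 0;237 413 -40 0;237 413 -40 0;237 413 -40 0;237 413 -40 0;237 413 -40 0;237 413 -100 0;237 413 -130 0"}}

```text
time: 1.77
tcp_pos: [0.598, 0.1179, 0.1201]
orientation: [0.264, 0.656, -0.262, 0.657]
ft_force: [0.8, -0.7, -0.1]
width: 0.094
```

>>> {"api": "jog_arm", "payload": {"deltas": "36 63 -40 0;36 63 -60 0;36 63 -80 0;36 63 -100 0;36 63 -116 0;36 63 -116 0;36 63 -116 0;36 63 -116 0;36 63 -116 0;36 63 -116 0"}}

```text
time: 2.6
tcp_pos: [0.6343, 0.1805, 0.0047]
orientation: [0.264, 0.655, -0.263, 0.657]
ft_force: [0.7, -0.1, -0.0]
width: 0.094
```

>>> {"api": "jog_arm", "payload": {"deltas": "0 0 0 0;0 0 0 0;0 0 0 0;0 0 0 0;0 0 0 0;0 0 0 0;0 0 0 0;0 0 0 0;0 0 0 0;0 0 0 0", "jaw": 38, "squeeze": 8}}

```text
time: 3.43
tcp_pos: [0.6343, 0.1805, 0.0047]
orientation: [0.264, 0.656, -0.263, 0.657]
ft_force: [0.2, -0.1, -0.3]
width: 0.0438
```

```bash
cat > snap.py <<'E'
import sys
from h import *
def crop(n,P,r,s):
    im=eyes.snapshot(n);u,v=proj(n,P).astype(int)
    return cv2.resize(im[max(v-r,0):v+r,max(u-r,0):u+r],(s,s),interpolation=cv2.INTER_CUBIC)
o=status.get_obs();print(o["time"],np.round(o["tcp_pos"],4),np.round(o["ft_force"],2),np.round(o["moment"],3),o["width"])
if len(sys.argv)>1:
    P=o["tcp_pos"];cv2.imwrite(f"pics/{sys.argv[1]}.png",np.hstack([crop("top",P,45,390),crop("scene",P,45,390)]))
E
python3 snap.py g1
```

```text
3.4333 [0.6343 0.1805 0.0047] [ 0.25 -0.12 -0.32] [ 0.01   0.04  -0.018] 0.04379816639721874
```

View pics/g1.png

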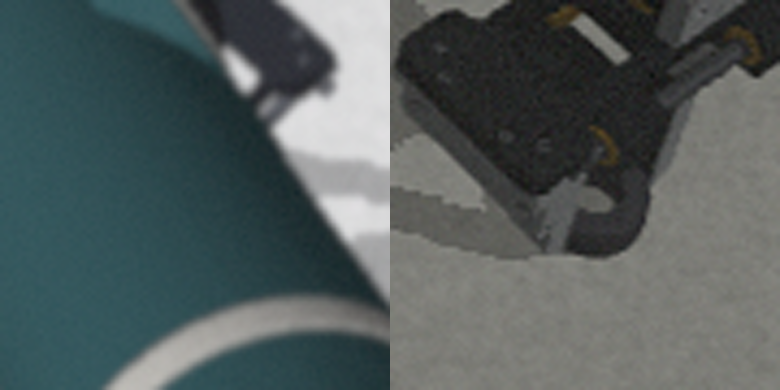

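The thick ring sits between the pads (right half, about (600,210)) with width 43.8 mm. I open, turn 90° and close again so it is centred on both axes.

>>> {"api": "jog_arm", "payload": {"deltas": "0 0 0 0;0 0 0 0;0 0 0 0.1;0 0 0 0.2;0 0 0 0.325;0 0 0 0.45;0 0 0 0.575;0 0 0 0.7;0 0 0 0.825;0 0 0 0.95", "jaw": 58}}

```text
time: 4.37
tcp_pos: [0.6344, 0.1804, 0.0047]
orientation: [-0.067, 0.703, 0.069, 0.704]
ft_force: [-0.1, 0.2, 0.7]
width: 0.0578
```

>>> {"api": "jog_arm", "payload": {"deltas": "0 0 0 0.125;0 0 0 0.25;0 0 0 0.375;0 0 0 0.5;0 0 0 0.6;0 0 0 0.62;0 0 0 0.62;0 0 0 0.62;0 0 0 0.62;0 0 0 0.62"}}

```text
time: 5.2
tcp_pos: [0.6344, 0.1805, 0.0048]
orientation: [-0.278, 0.65, 0.28, 0.65]
ft_force: [-0.2, 0.8, 1.3]
width: 0.0581
```

>>> {"api": "jog_arm", "payload": {"deltas": "0 0 0 0;0 0 0 0;0 0 0 0;0 0 0 0;0 0 0 0;0 0 0 0;0 0 10 0;0 0 40 0;0 0 80 0;0 0 115 0", "jaw": 38, "squeeze": 25}}

```text
time: 6.03
tcp_pos: [0.634, 0.1807, 0.1221]
orientation: [-0.278, 0.65, 0.28, 0.65]
ft_force: [0.7, -0.6, -0.7]
width: 0.0435
```

>>> {"api": "jog_arm", "payload": {"deltas": "-58 -183 0 0;-58 -183 0 0;-58 -183 0 0;-58 -183 0 0;-58 -183 -10 0;-58 -183 -18 0;-58 -183 -18 0;-58 -183 -18 0;-58 -183 -18 0;-58 -183 -18 0"}}

```text
time: 6.87
tcp_pos: [0.5764, -0.0008, 0.1047]
orientation: [-0.279, 0.649, 0.281, 0.65]
ft_force: [0.9, 0.8, -0.8]
width: 0.0435
```

```bash
python3 snap.py a1
```

```text
6.8667 [ 0.5764 -0.0008  0.1047] [ 0.86  0.81 -0.81] [ 0.024 -0.117  0.009] 0.04351964885062431
```

View pics/a1.png

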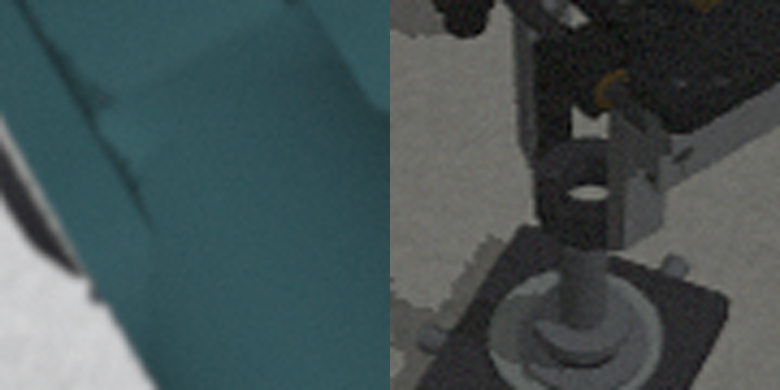

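The ring is held level at (585,205) just over the arbor at (585,270). Now I lower gently to 2 mm below arbor-top level and feel.

>>> {"api": "jog_arm", "payload": {"deltas": "0 -1 -6 0;0 -1 -9 0;0 -1 -11 0;0 -1 -12 0;0 -1 -13 0;0 -1 -14 0;0 -1 -14 0;0 -1 -14 0;0 -1 -14 0;0 -1 -14 0"}}

```text
time: 7.8
tcp_pos: [0.5763, -0.0022, 0.0905]
orientation: [-0.279, 0.649, 0.281, 0.65]
ft_force: [-1.7, 2.1, 3.4]
width: 0.0434
```

```bash
python3 snap.py
```

```text
7.8 [ 0.5763 -0.0022  0.0905] [-1.66  2.11  3.38] [0.269 0.426 0.013] 0.04343595253132604
```

>>> {"api": "jog_arm", "payload": {"deltas": "-0.3 0.4 0 0;-0.6 0.7 0 0;-0.9 1.1 0 0;-1 1.2 0 0;-1 1.2 0 0;-1 1.2 0 0;-1 1.2 0 0;-1 1.2 0 0;-1 1.2 0 0;-1 1.2 0 0"}}

```text
time: 8.63
tcp_pos: [0.5753, -0.0009, 0.0906]
orientation: [-0.279, 0.649, 0.281, 0.65]
ft_force: [1.7, -0.8, 2.7]
width: 0.0433
```

```bash
python3 snap.py
```

```text
8.6333 [ 0.5753 -0.0009  0.0906] [ 1.66 -0.82  2.72] [-0.383 -0.551  0.005] 0.04325779211455665
```

>>> {"api": "jog_arm", "payload": {"deltas": "0.2 -0.2 0 0;0.5 -0.5 0 0;0.8 -0.5 0 0;0.8 -0.5 0 0;0.8 -0.5 0 0;0.8 -0.5 0 0;0.8 -0.5 0 0;0.8 -0.5 0 0;0.8 -0.5 0 0;0.8 -0.5 0 0"}}

```text
time: 9.47
tcp_pos: [0.5761, -0.0014, 0.0906]
orientation: [-0.279, 0.649, 0.281, 0.65]
ft_force: [-2.4, 0.6, 3.2]
width: 0.0433
```

```bash
python3 snap.py
```

```text
9.4667 [ 0.5761 -0.0014  0.0906] [-2.4   0.63  3.17] [0.224 0.5   0.008] 0.043318838977343455
```

>>> {"api": "jog_arm", "payload": {"deltas": "-0.4 0.1 0 0;-0.8 0.2 0 0;-1.2 0.2 0 0;-1.6 0.2 0 0;-2 0.2 0 0;-2.3 0.2 0 0;-2.3 0.2 0 0;-2.3 0.2 0 0;-2.3 0.2 0 0;-2.3 0.2 0 0"}}

```text
time: 10.3
tcp_pos: [0.5738, -0.0013, 0.0906]
orientation: [-0.279, 0.649, 0.281, 0.65]
ft_force: [2.2, -0.6, 3.1]
width: 0.0431
```

```bash
python3 snap.py
```

```text
10.3 [ 0.5738 -0.0013  0.0906] [ 2.23 -0.57  3.13] [-0.053 -0.748  0.063] 0.04309552420212278
```

>>> {"api": "jog_arm", "payload": {"deltas": "0 0 5 0;1 -1 5 0;2 -1.7 5 0;2 -1.7 5 0;2 -1.7 5 0;2 -1.7 5 0;2 -1.7 5 0;2 -1.7 5 0;2 -1.7 5 0;2 -1.7 5 0"}}

```text
time: 11.13
tcp_pos: [0.5758, -0.0029, 0.0956]
orientation: [-0.279, 0.649, 0.281, 0.65]
ft_force: [-0.3, 0.2, -0.3]
width: 0.0432
```

```bash
python3 snap.py
```

```text
11.1333 [ 0.5758 -0.0029  0.0956] [-0.35  0.18 -0.26] [-0.003 -0.105 -0.05 ] 0.043194878661201586
```

>>> {"api": "jog_arm", "payload": {"deltas": "0 0 -2 0;0 0 -4 0;0 0 -5 0;0 0 -5.5 0;0 0 -6 0;0 0 -6 0;0 0 -6 0;0 0 -6 0;0 0 -6 0;0 0 -6 0"}}

```text
time: 11.97
tcp_pos: [0.5759, -0.0028, 0.0896]
orientation: [-0.279, 0.649, 0.281, 0.65]
ft_force: [-0.6, -0.5, 3.4]
width: 0.0431
```

```bash
python3 snap.py
```

```text
11.9667 [ 0.5759 -0.0028  0.0896] [-0.59 -0.5   3.39] [ 0.162 -0.219  0.011] 0.04313457776363617
```

>>> {"api": "jog_arm", "payload": {"deltas": "0.5 0.3 0 0;1 0.5 0 0;1.4 0.7 0 0;1.7 0.9 0 0;2.1 1.1 0 0;2.1 1.1 0 0;2.1 1.1 0 0;2.1 1.1 0 0;2.1 1.1 0 0;2.1 1.1 0 0"}}

```text
time: 12.8
tcp_pos: [0.578, -0.0018, 0.0897]
orientation: [-0.279, 0.649, 0.281, 0.65]
ft_force: [-3.3, -1.6, 3.2]
width: 0.0431
```

```bash
python3 snap.py
```

```text
12.8 [ 0.578  -0.0018  0.0897] [-3.33 -1.6   3.23] [-0.315  0.412 -0.028] 0.04314226762665553
```

```bash
python3 - <<'E'
from h import *
im=eyes.snapshot("scene");u,v=proj("scene",(.577,-.003,.075)).astype(int);r=32
cv2.imwrite("pics/a2.png",cv2.resize(im[v-r:v+r,u-r:u+r],(600,600),interpolation=cv2.INTER_CUBIC));print(u-r,v-r)
E
```

```text
294 210
```

View pics/a2.png

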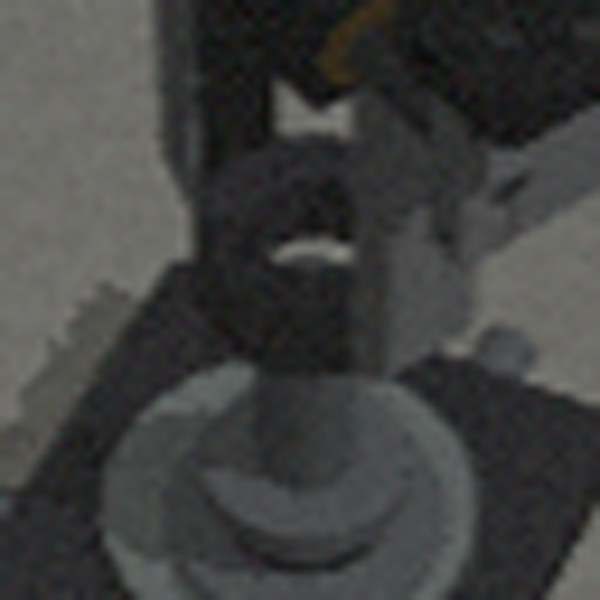

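The arbor shaft in this crop is centred at about x=312 px, while the ring's left edge suggests a centre near 325. I refine the arbor position numerically from the first pictures, taking off the camera bias learned from the ring grasp.

```bash
python3 - <<'E'
from h import *
s=cv2.cvtColor(cv2.imread("pics/scene0.png"),cv2.COLOR_BGR2GRAY);t=cv2.cvtColor(cv2.imread("pics/top0.png"),cv2.COLOR_BGR2GRAY)
print("scene cols 314..340")
for v in range(234,260,2): print(v,s[v,314:341])
print("top cols 300..324")
for v in range(224,252): print(v,t[v,300:326])
E
```

```text
scene cols 314..340
234 [101  99 101 100 100 101 104 103 102 100  95 100  98 104 101 104 101 101
 100 103  99  99 102 101  95  98 101]
236 [110 106 107  98 103 105 104 102  98  89  87  84  76  81  79  97 107 106
 104 101 104 102  96  99 100 101 101]
238 [ 51  55  82 102 100  99 108  83  74  68  71  65  68  73  68  68  64  78
  93  99 104 101  98 100 105 102 102]
240 [ 41  40  34  42  41  40  54  65  68  73  69  71  70  71  69  71  69  68
  89 100 101 100 104 105 103 102  96]
242 [ 37  42  43  43  38  42  43  46  63  72  74  71  69  68  70  68  73  61
  93 102  95  99  96  95  95  96  98]
244 [ 38  37  37  41  41  38  41  34  39  45  57  64  62  67  66  57  58  58
  80  88  97 102  99 103 100 104  98]
246 [ 37  45  40  41  41  39  33  40  40  47  46  47  46  54  54  55  56  63
  51  39  39  46  40  45  79  97 103]
248 [40 36 39 39 52 59 53 42 44 36 44 45 48 56 50 58 59 53 42 37 36 34 41 42
 43 39 43]
250 [83 92 88 88 84 89 80 53 42 44 45 50 51 58 53 56 51 66 82 91 91 72 44 37
 41 31 39]
252 [87 92 91 87 82 60 53 45 42 44 45 45 45 50 56 54 60 59 71 72 77 83 89 87
 67 37 38]
254 [66 61 
[... 2678 characters left out ...]

  89  90  92  97 106 108 109 109]
246 [124 120 116 115 113 113 114 116 118 117 117 116 114 107 104  95  91  87
  90  92  94 105 108 109 110 108]
247 [130 125 121 119 116 113 112 113 113 111 111 111 107 100  96  92  88  92
  92  98 102 109 112 112 115 115]
248 [138 131 125 120 118 117 116 115 111 109 110 110 106 100  96  96  94  95
  99 106 110 113 116 118 121 125]
249 [143 137 131 125 123 120 119 117 115 115 115 116 112 109 105 106 106 107
 113 117 118 120 122 130 134 133]
250 [144 144 140 135 129 125 120 118 119 118 119 117 118 118 115 114 118 126
 129 132 133 133 137 140 140 132]
251 [146 148 145 142 137 133 128 122 121 122 122 123 122 121 123 122 130 139
 144 144 146 145 147 144 137 119]
```

```bash
python3 - <<'E'
from h import *
for p in((326.1,240.2),(326.1,239.2),(327.1,240.2)): print("scene",p,back("scene",*p,.088)[:2]*1e3+[-1.3,0])
for p in((308.8,234.7),(309.8,234.7),(308.8,235.7)): print("top",p,back("top",*p,.088)[:2]*1e3+[2.2,-.6])
E
```

```text
scene (326.1, 240.2) [580.99736364  -2.64671973]
scene (326.1, 239.2) [578.83672331  -3.01047587]
scene (327.1, 240.2) [580.72320675  -1.00067726]
top (308.8, 234.7) [580.89266607  -2.14559341]
top (309.8, 234.7) [580.86182267  -4.08558133]
top (308.8, 235.7) [578.93852858  -2.11796623]
```

Both cameras now agree on about (0.5805, -0.0028). I sweep there.

>>> {"api": "jog_arm", "payload": {"deltas": "0.5 -0.3 0 0;1 -0.5 0 0;1.5 -0.7 0 0;2 -0.9 0 0;2.3 -1.1 0 0;2.3 -1.1 0 0;2.3 -1.1 0 0;2.3 -1.1 0 0;2.3 -1.1 0 0;2.3 -1.1 0 0"}}

```text
time: 13.68
tcp_pos: [0.5803, -0.0029, 0.0897]
orientation: [-0.279, 0.649, 0.281, 0.65]
ft_force: [0.2, 0.1, -0.8]
width: 0.0434
```

Popped in: Fz fell to -0.8 N, free of the spring. Lowering along the arbor.

>>> {"api": "jog_arm", "payload": {"deltas": "0 0 -2 0;0 0 -4 0;0 0 -7 0;0 0 -10 0;0 0 -13 0;0 0 -16 0;0 0 -19 0;0 0 -20 0;0 0 -20 0;0 0 -20 0"}}

```text
time: 14.52
tcp_pos: [0.5803, -0.0028, 0.0697]
orientation: [-0.279, 0.649, 0.281, 0.65]
ft_force: [0.3, 0.1, 0.0]
width: 0.0431
```

```bash
python3 snap.py
```

```text
14.5167 [ 0.5803 -0.0028  0.0697] [0.28 0.1  0.03] [ 0.014 -0.098  0.068] 0.04310174237788839
```

>>> {"api": "jog_arm", "payload": {"deltas": "0 0 -4 0;0 0 -8 0;0 0 -12 0;0 0 -16 0;0 0 -20 0;0 0 -23 0;0 0 -24.5 0;0 0 -24.5 0;0 0 -24.5 0;0 0 -24.5 0"}}

```text
time: 15.35
tcp_pos: [0.5804, -0.0028, 0.0453]
orientation: [-0.279, 0.649, 0.281, 0.65]
ft_force: [0.4, 0.1, 0.1]
width: 0.0432
```

>>> {"api": "jog_arm", "payload": {"deltas": "0 0 0 0;0 0 0 0;0 0 0 0;0 0 0 0;0 0 10 0;0 0 40 0;0 0 80 0;0 0 110 0;0 0 110 0;0 0 110 0", "jaw": 64}}

```text
time: 16.18
tcp_pos: [0.5812, -0.0028, 0.1575]
orientation: [-0.279, 0.648, 0.28, 0.651]
ft_force: [0.0, 0.8, -2.0]
width: 0.0644
```

>>> {"api": "jog_arm", "payload": {"deltas": "-146 228 0 0;-146 228 0 0;-146 228 0 0;-146 228 0 0;-146 228 -30 0;-146 228 -70 0;-146 228 -100 0;-146 228 -130 0;-146 228 -130 0;-146 228 -130 0"}}

```text
time: 17.02
tcp_pos: [0.4323, 0.2253, 0.0244]
orientation: [-0.28, 0.65, 0.281, 0.648]
ft_force: [-0.8, -1.0, -0.0]
width: 0.0642
```

```bash
python3 - <<'E'
from h import *
im=eyes.snapshot("scene")
a=[]
for P,r in(((.58,-.003,.06),30),((.435,.225,.02),35)):
    u,v=proj("scene",P).astype(int);a.append(cv2.resize(im[v-r:v+r,u-r:u+r],(390,390),interpolation=cv2.INTER_CUBIC))
cv2.imwrite("pics/a3.png",np.hstack(a))
E
```

View pics/a3.png

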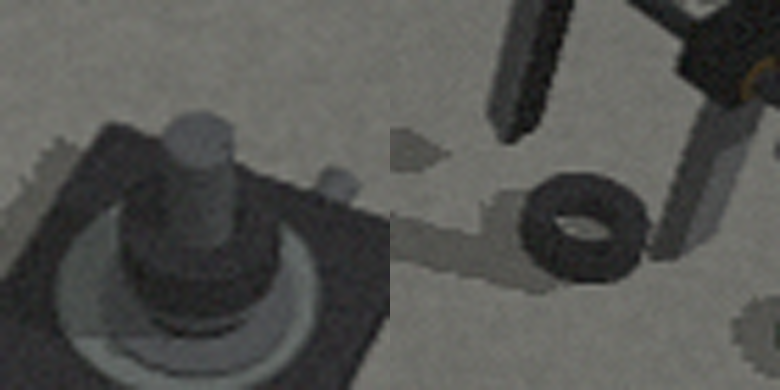

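The thick ring lies flat on the collar (left, (200,250)). The fingers straddle the dark middle ring (right, (585,228)).

>>> {"api": "jog_arm", "payload": {"deltas": "2.9 0 0 0;2.9 0 -10 0;2.9 0 -18 0;2.9 0 -20 0;2.9 0 -20 0;2.9 0 -20 0;2.9 0 -20 0;2.9 0 -20 0;2.9 0 -20 0;2.9 0 -20 0"}}

```text
time: 17.9
tcp_pos: [0.4367, 0.2253, 0.0065]
orientation: [-0.28, 0.649, 0.281, 0.649]
ft_force: [0.2, -0.3, 0.4]
width: 0.0638
```

>>> {"api": "jog_arm", "payload": {"deltas": "0 0 0 0;0 0 0 0;0 0 0 0;0 0 0 0;0 0 0 0;0 0 0 0;0 0 0 0;0 0 0 0;0 0 0 0;0 0 0 0", "jaw": 38, "squeeze": 8}}

```text
time: 18.73
tcp_pos: [0.4367, 0.2253, 0.0065]
orientation: [-0.28, 0.649, 0.281, 0.649]
ft_force: [-0.1, -0.5, 0.2]
width: 0.0431
```

>>> {"api": "jog_arm", "payload": {"deltas": "0 0 0 0;0 0 0 0;0 0 0 -0.1;0 0 0 -0.2;0 0 0 -0.325;0 0 0 -0.45;0 0 0 -0.575;0 0 0 -0.7;0 0 0 -0.825;0 0 0 -0.95", "jaw": 58}}

```text
time: 19.57
tcp_pos: [0.4367, 0.2254, 0.0065]
orientation: [0.05, 0.705, -0.049, 0.706]
ft_force: [0.3, 0.2, -0.2]
width: 0.0579
```

>>> {"api": "jog_arm", "payload": {"deltas": "0 0 0 -0.125;0 0 0 -0.25;0 0 0 -0.375;0 0 0 -0.5;0 0 0 -0.6;0 0 0 -0.62;0 0 0 -0.62;0 0 0 -0.62;0 0 0 -0.62;0 0 0 -0.62"}}

```text
time: 20.4
tcp_pos: [0.4367, 0.2253, 0.0065]
orientation: [0.263, 0.656, -0.262, 0.657]
ft_force: [-1.0, -0.7, 0.1]
width: 0.0581
```

>>> {"api": "jog_arm", "payload": {"deltas": "0 0 0 0;0 0 0 0;0 0 0 0;0 0 0 0;0 0 0 0;0 0 0 0;0 0 10 0;0 0 40 0;0 0 80 0;0 0 115 0", "jaw": 38, "squeeze": 25}}

```text
time: 21.23
tcp_pos: [0.4361, 0.2255, 0.1237]
orientation: [0.262, 0.657, -0.261, 0.657]
ft_force: [1.3, -0.8, -0.2]
width: 0.0431
```

>>> {"api": "jog_arm", "payload": {"deltas": "144 -228.5 0 0;144 -228.5 0 0;144 -228.5 0 0;144 -228.5 0 0;144 -228.5 0 0;144 -228.5 -10 0;144 -228.5 -20 0;144 -228.5 -20 0;144 -228.5 -20 0;144 -228.5 -20 0"}}

```text
time: 22.07
tcp_pos: [0.5798, -0.0019, 0.1043]
orientation: [0.262, 0.657, -0.261, 0.657]
ft_force: [-0.2, 0.3, -0.1]
width: 0.0429
```

>>> {"api": "jog_arm", "payload": {"deltas": "0.5 -1 -4 0;0.5 -1 -6 0;0.5 -1 -8 0;0.5 -1 -9 0;0.5 -1 -10 0;0.5 -1 -11 0;0.5 -1 -12 0;0.5 -1 -12 0;0.5 -1 -12 0;0.5 -1 -12 0"}}

```text
time: 22.9
tcp_pos: [0.5803, -0.0029, 0.0924]
orientation: [0.262, 0.657, -0.261, 0.657]
ft_force: [-0.0, 0.5, -0.7]
width: 0.0432
```

No contact force, so it is threaded. Lowering to just above the thick ring.

>>> {"api": "jog_arm", "payload": {"deltas": "0 0 -2 0;0 0 -5 0;0 0 -9 0;0 0 -13 0;0 0 -17 0;0 0 -21 0;0 0 -25 0;0 0 -27 0;0 0 -27 0;0 0 -27 0"}}

```text
time: 23.73
tcp_pos: [0.5803, -0.0029, 0.0653]
orientation: [0.262, 0.657, -0.261, 0.657]
ft_force: [-0.3, -0.1, -0.1]
width: 0.0435
```

>>> {"api": "jog_arm", "payload": {"deltas": "0 0 0 0;0 0 0 0;0 0 0 0;0 0 0 0;0 0 10 0;0 0 40 0;0 0 80 0;0 0 100 0;0 0 100 0;0 0 100 0", "jaw": 64}}

```text
time: 24.57
tcp_pos: [0.5809, -0.0029, 0.1671]
orientation: [0.262, 0.656, -0.261, 0.658]
ft_force: [-0.4, -0.3, -0.0]
width: 0.0642
```

>>> {"api": "jog_arm", "payload": {"deltas": "-42.3 -193.5 0 0;-42.3 -193.5 0 0;-42.3 -193.5 0 0;-42.3 -193.5 0 0;-42.3 -193.5 -30 0;-42.3 -193.5 -70 0;-42.3 -193.5 -110 0;-42.3 -193.5 -140 0;-42.3 -193.5 -140 0;-42.3 -193.5 -140 0"}}

```text
time: 25.4
tcp_pos: [0.5376, -0.1958, 0.0262]
orientation: [0.262, 0.657, -0.26, 0.657]
ft_force: [0.1, 0.6, 0.4]
width: 0.0638
```

```bash
python3 - <<'E'
from h import *
o=status.get_obs();print(o["tcp_pos"])
im=eyes.snapshot("scene")
a=[]
for P,r in(((.58,-.003,.06),30),((.5386,-.1964,.02),35)):
    u,v=proj("scene",P).astype(int);a.append(cv2.resize(im[v-r:v+r,u-r:u+r],(390,390),interpolation=cv2.INTER_CUBIC))
cv2.imwrite("pics/a4.png",np.hstack(a))
E
```

```text
[ 0.53757688 -0.19579031  0.02616362]
```

View pics/a4.png

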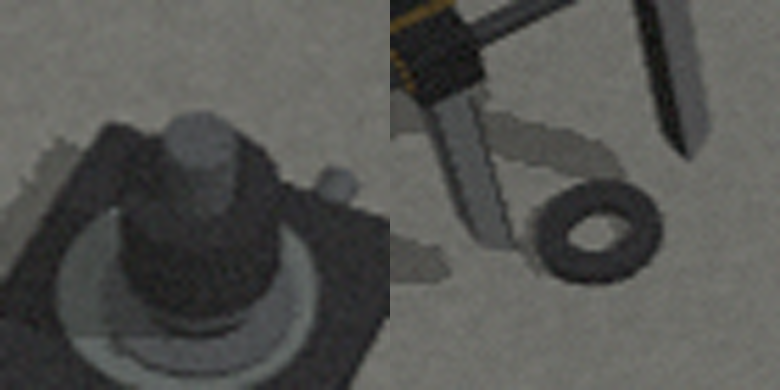

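The middle ring is seated on the thick one (left). The fingers straddle the thin ring (right, (600,232)).

>>> {"api": "jog_arm", "payload": {"deltas": "1 -0.6 0 0;1 -0.6 -10 0;1 -0.6 -18 0;1 -0.6 -22 0;1 -0.6 -22.7 0;1 -0.6 -22.7 0;1 -0.6 -22.7 0;1 -0.6 -22.7 0;1 -0.6 -22.7 0;1 -0.6 -22.7 0"}}

```text
time: 26.28
tcp_pos: [0.54, -0.1968, 0.0054]
orientation: [0.262, 0.656, -0.26, 0.658]
ft_force: [1.4, 0.3, -0.1]
width: 0.064
```

>>> {"api": "jog_arm", "payload": {"deltas": "-1 0.3 -2 0;-1 0.3 -2.4 0;-1 0.3 -2.4 0;-1 0.3 -2.4 0;-1 0.3 -2.4 0;-1 0.3 -2.4 0;-1 0.3 -2.4 0;-1 0.3 -2.4 0;-1 0.3 -2.4 0;-1 0.3 -2.4 0", "jaw": 38, "squeeze": 8}}

```text
time: 27.12
tcp_pos: [0.539, -0.1965, 0.003]
orientation: [0.262, 0.656, -0.26, 0.658]
ft_force: [0.4, 0.3, -0.3]
width: 0.0438
```

>>> {"api": "jog_arm", "payload": {"deltas": "0 0 0 0;0 0 0 0;0 0 0 0.1;0 0 0 0.2;0 0 0 0.325;0 0 0 0.45;0 0 0 0.575;0 0 0 0.7;0 0 0 0.825;0 0 0 0.95", "jaw": 58}}

```text
time: 27.95
tcp_pos: [0.539, -0.1966, 0.003]
orientation: [-0.069, 0.703, 0.071, 0.704]
ft_force: [1.3, 0.0, 0.1]
width: 0.0584
```

>>> {"api": "jog_arm", "payload": {"deltas": "0 0 0 0.125;0 0 0 0.25;0 0 0 0.375;0 0 0 0.5;0 0 0 0.6;0 0 0 0.62;0 0 0 0.62;0 0 0 0.62;0 0 0 0.62;0 0 0 0.62"}}

```text
time: 28.78
tcp_pos: [0.5391, -0.1966, 0.0031]
orientation: [-0.28, 0.649, 0.282, 0.649]
ft_force: [-0.2, -0.9, 0.7]
width: 0.058
```

>>> {"api": "jog_arm", "payload": {"deltas": "0 0 0 0;0 0 0 0;0 0 0 0;0 0 0 0;0 0 0 0;0 0 0 0;0 0 10 0;0 0 40 0;0 0 80 0;0 0 115 0", "jaw": 38, "squeeze": 20}}

```text
time: 29.62
tcp_pos: [0.5389, -0.196, 0.1204]
orientation: [-0.28, 0.649, 0.283, 0.649]
ft_force: [0.9, -0.3, 1.1]
width: 0.0426
```

>>> {"api": "jog_arm", "payload": {"deltas": "41.4 193 0 0;41.4 193 0 0;41.4 193 0 0;41.4 193 0 0;41.4 193 0 0;41.4 193 -10 0;41.4 193 -19 0;41.4 193 -19 0;41.4 193 -19 0;41.4 193 -19 0"}}

```text
time: 30.45
tcp_pos: [0.5803, -0.0043, 0.1016]
orientation: [-0.279, 0.649, 0.282, 0.649]
ft_force: [-0.1, -0.3, -0.8]
width: 0.0422
```

>>> {"api": "jog_arm", "payload": {"deltas": "0 1.4 -4 0;0 1.4 -6 0;0 1.4 -8 0;0 1.4 -9 0;0 1.4 -10 0;0 1.4 -11 0;0 1.4 -12 0;0 1.4 -12.6 0;0 1.4 -12.6 0;0 1.4 -12.6 0"}}

```text
time: 31.28
tcp_pos: [0.5803, -0.0029, 0.089]
orientation: [-0.279, 0.649, 0.282, 0.649]
ft_force: [0.0, 0.2, -0.7]
width: 0.0427
```

```bash
python3 - <<'E'
from h import *
o=status.get_obs();print(o["tcp_pos"],o["width"],o["ft_force"])
im=eyes.snapshot("scene");u,v=proj("scene",(.58,-.003,.08)).astype(int);r=35
cv2.imwrite("pics/a5.png",cv2.resize(im[v-r:v+r,u-r:u+r],(500,500),interpolation=cv2.INTER_CUBIC))
E
```

```text
[ 0.5803143  -0.00291892  0.08900537] 0.04269153747025758 [ 0.0307798   0.19428263 -0.74287824]
```

View pics/a5.png

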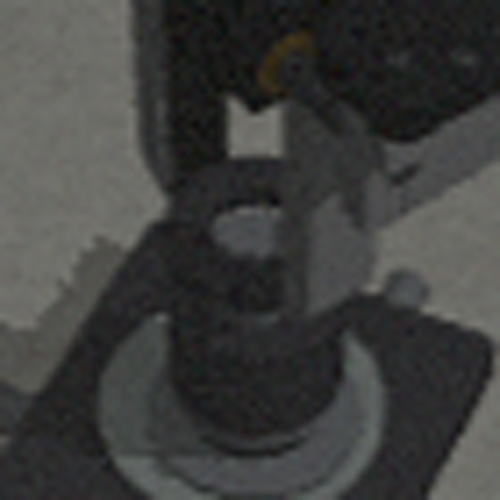

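The arbor top shows inside the thin ring's bore at (245,230), and the force is zero. Lower and release.

>>> {"api": "jog_arm", "payload": {"deltas": "0 0 -2 0;0 0 -4 0;0 0 -6 0;0 0 -9 0;0 0 -11 0;0 0 -13 0;0 0 -14 0;0 0 -14 0;0 0 -14 0;0 0 -14 0"}}

```text
time: 32.17
tcp_pos: [0.5803, -0.0029, 0.0751]
orientation: [-0.279, 0.649, 0.282, 0.649]
ft_force: [-0.4, 0.1, -0.8]
width: 0.0423
```

>>> {"api": "jog_arm", "payload": {"deltas": "0 0 0 0;0 0 0 0;0 0 0 0;0 0 0 0;0 0 10 0;0 0 30 0;0 0 40 0;0 0 40 0;0 0 40 0;0 0 40 0", "jaw": 64}}

```text
time: 33.0
tcp_pos: [0.5801, -0.0031, 0.1147]
orientation: [-0.279, 0.649, 0.282, 0.649]
ft_force: [-0.2, -0.4, -0.1]
width: 0.0637
```

>>> {"api": "jog_arm", "payload": {"deltas": "0 0 0 0;0 0 0 0;0 0 0 0;0 0 0 0;0 0 0 0;0 0 0 0;0 0 0 0;0 0 0 0;0 0 0 0;0 0 0 0", "jaw": 27}}

```text
time: 33.83
tcp_pos: [0.5801, -0.0031, 0.1147]
orientation: [-0.279, 0.649, 0.282, 0.649]
ft_force: [0.4, -0.1, 0.7]
width: 0.0269
```

>>> {"api": "jog_arm", "payload": {"deltas": "0 0 -10 0;0 0 -16 0;0 0 -20 0;0 0 -24 0;0 0 -27 0;0 0 -30 0;0 0 -32 0;0 0 -34 0;0 0 -34 0;0 0 -34 0"}}

```text
time: 34.67
tcp_pos: [0.5801, -0.0031, 0.0807]
orientation: [-0.279, 0.649, 0.282, 0.649]
ft_force: [-0.4, 0.8, 0.5]
width: 0.0271
```

>>> {"api": "jog_arm", "payload": {"deltas": "0 0 -1 0;0 0 -1.5 0;0 0 -2 0;0 0 -2.5 0;0 0 -3 0;0 0 -3.5 0;0 0 -4 0;0 0 -4.5 0;0 0 -5 0;0 0 -5 0"}}

```text
time: 35.5
tcp_pos: [0.5802, -0.0031, 0.0757]
orientation: [-0.279, 0.649, 0.282, 0.649]
ft_force: [0.6, -0.1, 1.8]
width: 0.0269
```

>>> {"api": "jog_arm", "payload": {"deltas": "0 0 -0.5 0;0 0 -1 0;0 0 -1.5 0;0 0 -2 0;0 0 -2.5 0;0 0 -3 0;0 0 -3.5 0;0 0 -4 0;0 0 -4 0;0 0 -4 0"}}

```text
time: 36.33
tcp_pos: [0.5801, -0.0031, 0.0716]
orientation: [-0.279, 0.649, 0.282, 0.649]
ft_force: [-0.5, -0.7, 1.0]
width: 0.0267
```

>>> {"api": "jog_arm", "payload": {"deltas": "0 0 -0.3 0;0 0 -0.6 0;0 0 -0.9 0;0 0 -1.2 0;0 0 -1.5 0;0 0 -1.7 0;0 0 -1.7 0;0 0 -1.7 0;0 0 -1.7 0;0 0 -1.7 0"}}

```text
time: 37.17
tcp_pos: [0.5801, -0.0031, 0.0699]
orientation: [-0.279, 0.649, 0.282, 0.649]
ft_force: [0.9, -1.2, 1.4]
width: 0.0269
```

>>> {"api": "jog_arm", "payload": {"deltas": "0 0 -0.2 0;0 0 -0.4 0;0 0 -0.6 0;0 0 -0.8 0;0 0 -0.9 0;0 0 -0.9 0;0 0 -0.9 0;0 0 -0.9 0;0 0 -0.9 0;0 0 -0.9 0"}}

```text
time: 38.0
tcp_pos: [0.5802, -0.0031, 0.0692]
orientation: [-0.279, 0.649, 0.282, 0.649]
ft_force: [-1.5, -0.6, 7.5]
width: 0.0271
```

>>> {"api": "jog_arm", "payload": {"deltas": "0 0 -0.1 0;0 0 -0.2 0;0 0 -0.3 0;0 0 -0.3 0;0 0 -0.3 0;0 0 -0.3 0;0 0 -0.3 0;0 0 -0.3 0;0 0 -0.3 0;0 0 -0.3 0"}}

```text
time: 38.83
tcp_pos: [0.5803, -0.0031, 0.0692]
orientation: [-0.279, 0.649, 0.282, 0.649]
ft_force: [-2.2, -0.7, 8.1]
width: 0.027
```

>>> {"api": "jog_arm", "payload": {"deltas": "0 0 -0.2 0;0 0 -0.3 0;0 0 -0.4 0;0 0 -0.5 0;0 0 -0.5 0;0 0 -0.5 0;0 0 -0.5 0;0 0 -0.5 0;0 0 -0.5 0;0 0 -0.5 0"}}

```text
time: 39.67
tcp_pos: [0.5804, -0.0031, 0.0692]
orientation: [-0.279, 0.649, 0.282, 0.649]
ft_force: [-3.2, -0.2, 12.2]
width: 0.027
```

Hard stop: 12 N with no further motion at z = 69.2 mm, which is the home height. Retract straight up clear of the arbor and check.

>>> {"api": "jog_arm", "payload": {"deltas": "0 0 1 0;0 0 3 0;0 0 10 0;0 0 30 0;0 0 60 0;0 0 90 0;0 0 120 0;-40 0 140 0;-80 0 140 0;-120 0 140 0"}}

```text
time: 40.5
tcp_pos: [0.4593, -0.0024, 0.2096]
orientation: [-0.28, 0.649, 0.282, 0.649]
ft_force: [-0.3, 0.3, 1.9]
width: 0.0268
```

>>> {"api": "jog_arm", "payload": {"deltas": "-30 -150 0 0;-30 -150 0 0;-30 -150 0 0;-30 -150 0 0;-30 -150 0 0;-30 -150 0 0;-30 -150 0 0;-30 -150 0 0;-30 -150 0 0;-30 -150 0 0"}}

```text
time: 41.33
tcp_pos: [0.4295, -0.1516, 0.2096]
orientation: [-0.28, 0.648, 0.282, 0.649]
ft_force: [0.4, 0.2, -0.3]
width: 0.0274
```

```bash
python3 - <<'E'
from h import *
im=eyes.snapshot("scene");u,v=proj("scene",(.58,-.003,.06)).astype(int);r=30
a=cv2.resize(im[v-r:v+r,u-r:u+r],(450,450),interpolation=cv2.INTER_CUBIC)
cv2.imwrite("pics/a6.png",a)
print(status.get_obs()["ft_force"])
# bystander check: difference outside the arm
b=cv2.imread("pics/scene0.png");d=cv2.absdiff(cv2.cvtColor(im,6),cv2.cvtColor(b,6))
for n,(x,y) in dict(cap=(376,203),green=(502,245),obj=(515,276),oil=(353,369),dish=(208,295),box=(124,263),eyep=(299,182),driver=(165,200)).items(): print(n,d[y-14:y+14,x-14:x+14].mean().round(1))
E
```

```text
[-0.02808714 -0.23303066  0.31115897]
cap 3.0
green 2.8
obj 2.4
oil 3.0
dish 2.3
box 3.8
eyep 3.0
driver 2.8
```

View pics/a6.png

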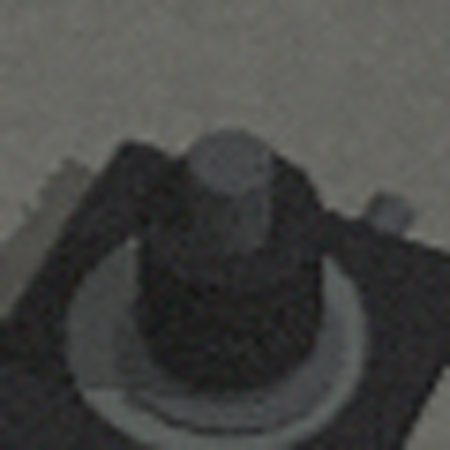

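The stack stands level around the arbor (top at (230,160)), low on the bush. The bystanders are unchanged. I hand it in.

```bash
python3 -c "
from station import job
print(job.finish_job())"
```

```text
the job is handed in; nothing more can be done
None
```

The spacer stack is built: thick, then middle, then thin threaded onto the arbor, pressed home and released. I handed it in at about 41 s of the 72 s allowed.

- **Finding the arbor:** I felt for it with the thick ring, and it popped into the bore at about (0.580, -0.003). The other two rings then went on with no contact force.
- **Pressing home:** At the stop the fingertips read 69.2 mm, against 69 mm expected for the stack's top. Pressing harder raised the force from 7.5 to 12.2 N with no further movement. 12.2 N was the highest reading, but forces are only reported at the end of each move, so brief peaks in between were not seen.
- **Last checks:** The final picture shows the stack level around the arbor with the gripper clear. The objects I compared (all the bystanders and the green ring) showed only noise-level change from the first picture.
- **What disagreed:** My first estimate of the arbor from the pictures was several millimetres out, because I had misread where its top was. Five tries there pressed on the arbor at about 4 N without going in. I then re-read its edges in both pictures, corrected for a camera offset of 1–2 mm, and the next try went in.

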